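# Strip the single-speed hub and put its parts away

## Task

Strip the bicycle hub that stands upright in the hub stand: take the loosened parts off it one at a time from the top and put each away, lying flat. The brass lockring goes in the round steel dish, the red spacer onto the wooden peg that already carries a red spacer, the toothed cog in the blue wash basket, and the white guard ring onto the wooden peg that already carries a white guard ring. Set the parts down rather than dropping them, and leave the brake caliper where it lies.

Things in the scene. Friction and masses are not known exactly. Their poses are not given: they have to be found in the camera images.
- hub: Bicycle hub upright in a round stand (84 mm plate), fixed; origin on its axis at bench level, z up. Flange 60 mm across, top at 88 mm; 38 mm shoulder to 98 mm; plain 30 mm core to 134 mm; 17 mm axle end to 146 mm. On the shoulder, loose with 2 mm play on the core: white guard ring (98-114 mm), cog (114-124), red spacer (124-136), lockring (136-144). Each lifts straight off.
- lockring_mid (a point): Centre (half-way up) of the brass-coloured lockring on top of the stack: a flat ring 38 mm across, 8 mm high, hole 22 mm, 30 g. z is its axis. The red spacer below it is wider (46 mm).
- spacer_mid (a point): Centre of the red spacer under the lockring: plain ring 46 mm across, 12 mm high, hole 33.5 mm, 20 g. z is its axis.
- cog_mid (a point): Centre of the dark steel 12-tooth cog under the red spacer: 54 mm across the teeth; the teeth are 4 mm thick, centred at half height of a 10 mm high, 40 mm wide boss; hole 33.5 mm, 60 g. z is its axis. It is gripped across the teeth; there is 11 mm of free height between the teeth and the flange of the guard ring below.
- guard_mid (a point): Centre of the white plastic guard ring at the stack's bottom: sleeve 40 mm wide, 16 mm high, with a flange 64 mm across, 4 mm thick, its mid-height 2 mm below this point; hole 33.5 mm, 25 g. z is its axis. Gripped across the flange; below the flange 14 mm are free down to the hub's own flange.
- dish: Round stainless-steel parts dish, fixed; origin at the centre of its underside. 150 mm across the rim, 22 mm high, floor 4 mm above the bench and flat to 58 mm from the centre. Place of the lockring.
- basket: Blue slotted plastic wash basket, fixed; origin at the centre of its underside, x along its longer side. Inside 152 x 132 mm, floor 4 mm above the bench, rim at 36 mm. Place of the cog.
- spacer_stand: Round wooden base (80 mm across, 12 mm high) with a wooden peg on its axis, 18 mm thick, round top 56 mm above the bench, fixed; origin on the axis at bench level. A red spacer already lies on the base, its top at 24 mm: the new red spacer goes over the peg and rests on it (its centre then at 30 mm).
- guard_stand: The like wooden stand with peg top 64 mm above the bench, fixed; origin on the axis at bench level. A white guard ring already lies on the base, its top at 28 mm (its flange, 64 mm across, from 16 to 20 mm): the new guard ring goes over the peg and rests on it (its centre then at 36 mm).
- caliper_mid (a point): Centre of a small grey brake caliper, about 100 x 45 x 36 mm, lying loose on the bench beyond the hub. Not to be moved.

How it is judged (in metres and radians):
On the way, in this order (a step that is already met when the one before it is completed fails the run):
1. the lockring lies in the steel dish, released (horizontal distance between lockring_mid and dish below 0.046 m and z of lockring_mid in the frame of dish between 0.003 and 0.013 m and (angle between lockring_mid's own z axis and vertical below 0.15 rad or angle between lockring_mid's own z axis and vertical above 2.99 rad) and contact force between the fingers and lockring below 0.2 N and linear speed of lockring below 0.02 m/s and angular speed of lockring below 0.3 rad/s), for 0.2 s.
2. the red spacer sits on the peg with the other red spacer, released (horizontal distance between spacer_mid and spacer_stand below 0.01 m and z of spacer_mid in the frame of spacer_stand between 0.026 and 0.035 m and (angle between spacer_mid's own z axis and vertical below 0.15 rad or angle between spacer_mid's own z axis and vertical above 2.99 rad) and contact force between the fingers and spacer below 0.2 N and linear speed of spacer below 0.02 m/s and angular speed of spacer below 0.3 rad/s), for 0.2 s.
3. the cog lies in the wash basket, released (horizontal distance between cog_mid and basket below 0.08 m and z of cog_mid in the frame of basket between 0.004 and 0.015 m and (angle between cog_mid's own z axis and vertical below 0.15 rad or angle between cog_mid's own z axis and vertical above 2.99 rad) and contact force between the fingers and cog below 0.2 N and linear speed of cog below 0.02 m/s and angular speed of cog below 0.3 rad/s and x of cog_mid in the frame of basket between -0.052 and 0.052 m and y of cog_mid in the frame of basket between -0.042 and 0.042 m), for 0.2 s.
4. the white guard ring sits on the peg with the other guard ring, released (horizontal distance between guard_mid and guard_stand below 0.01 m and z of guard_mid in the frame of guard_stand between 0.032 and 0.041 m and (angle between guard_mid's own z axis and vertical below 0.15 rad or angle between guard_mid's own z axis and vertical above 2.99 rad) and contact force between the fingers and guard below 0.2 N and linear speed of guard below 0.02 m/s and angular speed of guard below 0.3 rad/s), for 0.2 s.
At the end, for the whole second after the job is handed in: Lockring flat on the dish floor (within 46 mm of its centre), cog flat on the basket floor; red spacer and white guard ring over their pegs, flat on the like part already there (within 10 mm of the axis, 4 mm in height); all released and at rest (all of step 1 and all of step 2 and all of step 3 and all of step 4); the robot touches nothing.
It fails at once if the brake caliper was moved by more than 15 mm (distance of caliper_mid from where it was at the start of the episode above 0.015 m).
It fails at once if the lockring was dropped (falling free faster than 0.8 m/s, a drop of more than 30 mm) (linear speed of lockring above 0.8 m/s and contact force between the fingers and lockring below 0.02 N).
It fails at once if the red spacer was dropped (falling free faster than 0.8 m/s, a drop of more than 30 mm) (linear speed of spacer above 0.8 m/s and contact force between the fingers and spacer below 0.02 N).
It fails at once if the cog was dropped (falling free faster than 0.8 m/s, a drop of more than 30 mm) (linear speed of cog above 0.8 m/s and contact force between the fingers and cog below 0.02 N).
It fails at once if the guard ring was dropped (falling free faster than 0.8 m/s, a drop of more than 30 mm) (linear speed of guard above 0.8 m/s and contact force between the fingers and guard below 0.02 N).
It also fails if it takes over 115 s, if anything falls off the work surface, if the arm or the gripper's body presses on something with over 40 N, if the wrist force passes 120 N, or if a joint passes its speed limit or range.

## Robot

A 6-joint arm with a two-finger parallel gripper is mounted at the origin on the work surface. World frame = base frame: x ahead of the robot, y to its left, z up, the work surface at z = 0. Lengths are in mm, angles in rad, forces in N, time in s.
With the tool pointing down it reaches from about 350 to 875 mm from the base axis. Payload 4.2 kg.
Tool frame: the origin (TCP) lies at the very end of the fingers, on their centre line; the grasp point (between the pads) lies 19 mm behind it (arm.tcp_to_grasp is the x of the grasp point in the tool frame, in mm); x points along the fingers, z is the direction in which the jaws open and shut, and the axes are right-handed (so a half turn about x gives the same grasp; the last joint's range is limited). The gripper opens to 85 mm and grips with 20 to 120 N. Pads are 22 mm wide; open, the fingers measure 114 mm over their backs; the gripper's body (76 mm by 85 mm) begins 54 mm behind the grasp point. The pads swing forward as they close: fully open they stand 13 mm farther back than shut.
Start: joints at [1.435, 0.385, 0.008, 0, -1.194, -0.259], TCP at [240.356, 576.912, 231.312] pointing down, gripper open.
Joint ranges: [-3.14, 3.14], [-1.21, 2.06], [-1.07, 1.41], [-3.16, 2.05], [-2.99, -0.16], [-3.1, 3.1]. Speed limits (rad/s): [2.79, 2.79, 3.14, 3.14, 3.14, 3.14].

## Interface

Orientations are given as a unit quaternion [x, y, z, w].
In Python, from bench import status, get_image, job, arm gives the robot as it stands.
- The arm moves only by the tool apply_moves, never from a script. Its argument "targets" is text: rows parted by semicolons, each of 5 numbers parted by spaces: the shift along the tool's x, y, z in mm, then the turn about the tool's x in degrees, then the gripper's target within -1 to 1 (shut at 1, half-way at 0, fully open at -1). In form: dx dy dz spin hand; .... A call has 1 to 10 rows; each row is the pose to reach, as a shift and turn from the pose commanded when the call began, along the tool's axes at that moment; what a row does not reach only later rows make up. A row lasts 1/12 s, in which the tool goes at most 41.7 mm and 7.16 degrees, less where a joint would pass 70% of its speed; a pose out of reach is approached as far as the arm can. A call with a gripper value outside its range is refused whole. The fingers move at their own pace and stop on an object; the grip force is fixed at half the most. Time passes only in rows, so rows that repeat a pose let the fingers close. It gives the time, the measured TCP pose, the force and the opening at its end, in the units of the state.
- status.read_state(): the state, without advancing time (a new reading comes with each control period).
- get_image(name): name is "side" or "top"; returns a dict with "img" (480x640x3 uint8, red, green, blue), "mtx" (3x3 intrinsics, pixels), "world_from_camera" (4x4, takes a point from camera to world coordinates). Camera axes: x right, y down, z forward; pixel columns grow to the right and rows downward; lengths in mm; the calibration is good to about 2 mm. A picture is of the moment at which its call begins. There is no depth.
- job.job_done(): hands the job in, once; it reports no verdict.
The state is a dict: "clock": time; "joints": joint angles; "joint_vel": joint speeds; "joint_efforts": joint torques, N m; "position": TCP position; "ee_rot": TCP orientation; "contact_force": force on the tool from outside, world axes, zero at the start; "wrist_torque": the same for the moment, N m; "gripper_width": finger opening in mm.
Only numpy, scipy, OpenCV 4.12 (cv2) and the standard library are available. Lean on these libraries where they do the work, as an engineer would, in place of code of your own. Each camera call takes 0.05 s, during which the arm holds its last target.

## Working session

There is one attempt and no reset: what is moved stays moved. The work goes in short steps, Python scripts to look and compute and a tool call to move; the robot and the scene stay as the last step left them, time stands still between calls to the robot, and variables do not carry over. Pictures are saved under pics/ and viewed, and the job is handed in when it is done.

Besides the shell and the picture viewer there is one more tool, called after "Call:" as a command line: name --argument value ..., lists and objects as JSON in quotes. apply_moves: Moves the arm, as the interface text tells. Its arguments: {"type":"object","properties":{"targets":{"type":"string"}},"required":["targets"]}

```bash
ls; mkdir -p pics; python3 - <<'E'
from bench import status,get_image,arm
import cv2,numpy as np
print(status.read_state()); print(arm.tcp_to_grasp)
for n in("side","top"):
    d=get_image(n); cv2.imwrite(f"pics/{n}0.png",d["img"][:,:,::-1]); print(n,d["mtx"],d["world_from_camera"].round(3))
E
```

```text
pics
{'clock': 0.0, 'joints': array([ 1.43462722e+00,  3.85540390e-01,  6.62030222e-03, -5.15377538e-04,
       -1.19399581e+00, -2.58605186e-01]), 'joint_vel': array([-0.00017779, -0.00062666,  0.00055137,  0.00015658,  0.0003404 ,
       -0.0022359 ]), 'joint_efforts': array([ 5.79443804e-04, -3.92290199e+01,  1.88399005e+01,  4.18610618e+00,
       -4.66976126e-03, -5.39028491e-06]), 'position': array([240.12468811, 576.3931545 , 230.22675068]), 'ee_rot': array([-0.58775871, -0.39173194,  0.58900538, -0.39263017]), 'contact_force': array([ 0.53128803, -0.51173019,  0.39046844]), 'wrist_torque': array([ 0.03045511, -0.00805033,  0.04403076]), 'gripper_width': 85.18493339753786}
-18.700000000000003
side [[464.91573526   0.         320.70586113]
 [  0.         464.91573526 239.99176645]
 [  0.           0.           1.        ]] [[ 9.91000e-01 -1.10000e-01  8.10000e-02  5.00368e+02]
 [-1.36000e-01 -7.31000e-01  6.69000e-01 -5.91013e+02]
 [-1.50000e-02 -6.74000e-01 -7.39000e-01  7.47911e+02]
 [ 0.00000e+00  0.00000e+00  0.00000e+00  1.00000e+00]]
top [[601.30575489   0.         320.65226218]
 [  0.         601.30575489 240.32578101]
 [  0.           0.           1.        ]] [[-2.800000e-02 -9.870000e-01  1.610000e-01  3.706740e+02]
 [-1.000000e+00  2.700000e-02 -1.000000e-02 -2.011000e+00]
 [ 6.000000e-03 -1.610000e-01 -9.870000e-01  1.218186e+03]
 [ 0.000000e+00  0.000000e+00  0.000000e+00  1.000000e+00]]
```

View pics/side0.png

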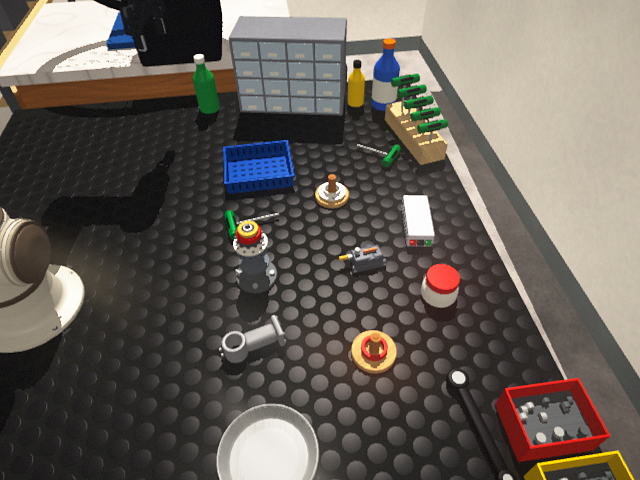

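View pics/top0.png

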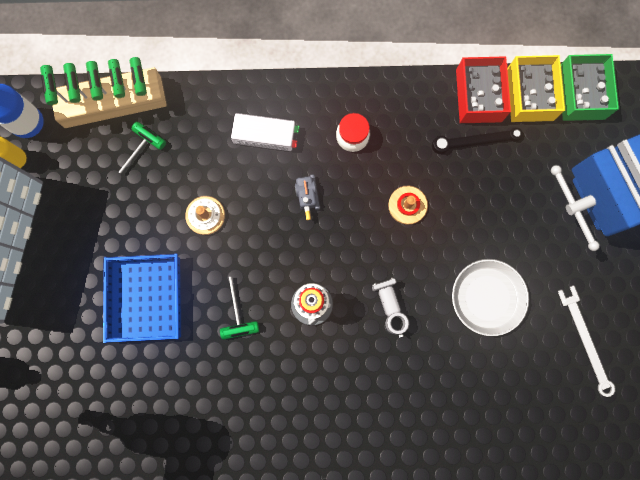

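```bash
cat > h.py <<'E'
import cv2,numpy as np
from bench import status,get_image,arm
from scipy.spatial.transform import Rotation as R
def ray(d,uv):
    T=d["world_from_camera"]; v=np.linalg.inv(d["mtx"])@np.array([uv[0],uv[1],1.]); return T[:3,3],T[:3,:3]@(v/np.linalg.norm(v))
def plane(d,uv,z):
    o,v=ray(d,uv); return o+v*(z-o[2])/v[2]
def tri(d1,u1,d2,u2):
    o1,v1=ray(d1,u1);o2,v2=ray(d2,u2)
    A=np.stack([v1,-v2],1); t=np.linalg.lstsq(A,o2-o1,rcond=None)[0]
    p,q=o1+v1*t[0],o2+v2*t[1]; return (p+q)/2,np.linalg.norm(p-q)
def proj(d,p):
    T=np.linalg.inv(d["world_from_camera"]); c=T[:3,:3]@np.asarray(p,float)+T[:3,3]; u=d["mtx"]@c; return u[:2]/u[2]
def crop(name,d,c,r,s):
    u,v=map(int,c); x0,y0=max(u-r,0),max(v-r,0)
    im=d["img"][y0:v+r,x0:u+r,::-1]; im=cv2.resize(im,None,fx=s,fy=s,interpolation=cv2.INTER_CUBIC)
    return im
E
python3 - <<'E'
from h import *
t=get_image("top");s=get_image("side")
a=[crop("",t,c,33,6) for c in [(311,302),(408,205),(205,215)]]
b=[crop("",s,c,33,6) for c in [(250,240),(374,350),(332,190)]]
m=np.vstack([np.hstack(a),np.hstack(b)]); m=cv2.resize(m,(798,532)); cv2.imwrite("pics/c1.png",m)
E
```

```text
(no output)
```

View pics/c1.png

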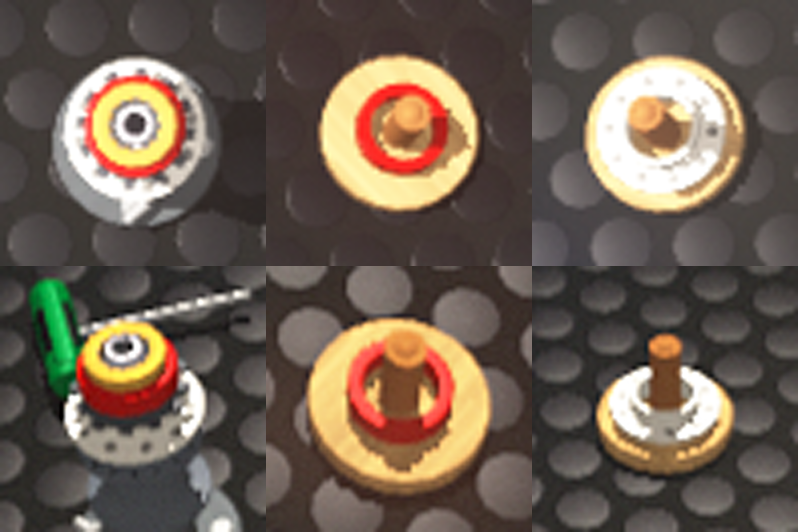

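```bash
cat >> h.py <<'E'
def blob(d,lo,hi,c,r,hull=True,minn=8):
    """HSV mask near c -> biggest contour's hull ellipse"""
    hsv=cv2.cvtColor(d["img"],cv2.COLOR_RGB2HSV); 
    m=cv2.inRange(hsv,np.array(lo),np.array(hi)) if lo[0]<=hi[0] else cv2.inRange(hsv,np.array((0,)+tuple(lo[1:])),np.array(hi))|cv2.inRange(hsv,np.array(lo),np.array((180,)+tuple(hi[1:])))
    k=np.zeros_like(m); cv2.circle(k,tuple(map(int,c)),r,255,-1); m&=k
    cs,_=cv2.findContours(m,cv2.RETR_EXTERNAL,cv2.CHAIN_APPROX_NONE)
    cs=max(cs,key=cv2.contourArea); h=cv2.convexHull(cs)
    e=cv2.fitEllipse(h if len(h)>=minn else cs); return e,len(cs)
E
python3 - <<'E'
from h import *
t=get_image("top");s=get_image("side")
def both(nm,lo,hi,ct,cs,r,z):
    et,_=blob(t,lo,hi,ct,r);es,_=blob(s,lo,hi,cs,r)
    print(nm,"top",np.round(et[0],1),np.round(et[1],1),"side",np.round(es[0],1),np.round(es[1],1))
    print("   plane",plane(t,et[0],z).round(1),plane(s,es[0],z).round(1),"tri",*[np.round(x,1) for x in tri(t,et[0],s,es[0])])
both("lock",(22,120,120),(35,255,255),(311,300),(249,228),22,144)
both("red",(172,120,80),(8,255,255),(311,300),(249,235),25,136)
both("baseSp",(10,40,60),(28,200,255),(408,205),(374,350),32,12)
both("baseGd",(10,40,60),(28,200,255),(205,215),(332,195),32,12)
both("dish",(0,0,130),(180,40,255),(490,298),(268,450),60,22)
both("basket",(100,120,60),(125,255,255),(141,298),(258,168),75,36)
for d,c in((t,(411,203)),(s,(376,340)),(t,(203,211)),(s,(332,178))):
    x,y=c; print(cv2.cvtColor(d["img"],cv2.COLOR_RGB2HSV)[y-6:y+7,x-6:x+7,0])
E
```

```text
lock top [310.7 299.6] [20.  20.2] side [247.3 227.9] [13.9 20. ]
   plane [439.6   7.6 144. ] [439.3   5.1 144. ] tri [439.4   7.6 141.6] 0.8
red top [311.1 299.9] [25.  25.3] side [248.4 232.8] [22.8 25.7]
   plane [439.6   7.  136. ] [4.40e+02 3.00e-01 1.36e+02] tri [439.7   7.  129.1] 0.7
baseSp top [407.4 204.6] [39.6 40.6] side [372.8 354.5] [50.5 63.9]
   plane [ 637.2 -194.6   12. ] [ 633.9 -206.2   12. ] tri [ 638.9 -197.3   -4.5] 3.9
baseGd top [205.6 214.9] [39.7 42.8] side [331.7 194.5] [27.5 34.9]
   plane [626.8 219.3  12. ] [625.9 214.9  12. ] tri [627.2 220.1   7.4] 1.0
dish top [489.9 297.1] [75.1 78.5] side [267.2 457. ] [ 99.8 110.4]
   plane [ 442.5 -347.5   22. ] [ 441.7 -353.8   22. ] tri [ 442.  -350.5   12.5] 2.1
basket top [141.4 299.7] [ 86.3 146.7] side [259.3 166.1] [58.6 88. ]
   plane [455.6 339.9  36. ] [463.5 316.8  36. ] tri [459.8 347.4  11.5] 5.0
[[ 8 14 14 16 16 16 15 15 16 10  3  1  1]
 [15 14 15 16 17 16 15 14 14 16  8  2  1]
 [15 15 16 16 18 18 16 15 13 16  9  2  1]
 [18 13 16 17 18 18 16 14 13 15 11  3  1]
 [14 13 15 16 17 16 15 14 14 15 11  4 
[... 1450 characters left out ...]
30   0  30   0 165  30  23  50   5  23]
 [ 50  10  50  78  95  14  11  70 102  45  30  23  38]
 [ 38  30 113  11  12  13  13  12  12   7  75   0  18]
 [ 38  68  10  13  14  15  15  15  13  11   6 165  30]
 [ 30 108  13  14  13  14  14  14  14  13  11  15  24]
 [ 40  96  12  14  13  13  13  13  15  13   9   0 175]
 [  0  98  12  12  12  14  13  13  14  13   9 165   0]
 [ 23  60  11  12  12  12  13  12  13  12   8   4  17]
 [ 12  90  11  12  11  13  12  11  12  11  10  10  15]
 [ 20  45  11  11  12  12  13  12  11  13  15   0  17]
 [ 21  30  14  11  12  13  13  12  12  14  30  22  21]
 [  0   0  15  11  12  13  12  12  13  15   0   0  21]
 [  0   0  10  11  12  12  12  12  12  13   0   0   0]]
```

```bash
python3 - <<'E'
from h import *
t=get_image("top");s=get_image("side")
for nm,a,b,z in(("sp",(410.2,199.8),(375.5,338.3),55),("gd",(201.3,209.9),(332,177.3),63)):
    print(nm,plane(t,a,z).round(1),plane(s,b,z).round(1),*[np.round(x,1) for x in tri(t,a,s,b)])
# reprojection overlays
def circ(im,d,c,z,r,col,S,o):
    pts=np.array([(proj(d,(c[0]+r*np.cos(a),c[1]+r*np.sin(a),z))-o+.5)*S for a in np.linspace(0,6.28,60)])
    cv2.polylines(im,[pts.astype(np.int32)],True,col,1)
out=[]
for d,cc in((t,[(408,205),(205,215),(311,302)]),(s,[(374,350),(332,190),(250,240)])):
  row=[]
  for (u,v),c,rs in zip(cc,[(637.2,-195),(627,219),(439.4,7.3)],[[(12,40),(56,5)],[(12,40),(64,5),(20,32)],[(144,19),(136,23),(98,19),(0,42)]]):
    im=crop("",d,(u,v),33,4)
    for z,r in rs: circ(im,d,c,z,r,(255,0,255),4,np.array([u-33,v-33]))
    row.append(im)
  out.append(np.hstack(row))
cv2.imwrite("pics/c2.png",np.vstack(out))
E
```

```text
sp [ 637.3 -193.8   55. ] [ 637.  -199.8   55. ] [ 638.9 -195.2   46.9] 0.5
gd [626.2 218.3  63. ] [626.8 216.4  63. ] [626.9 218.7  61. ] 0.5
```

View pics/c2.png

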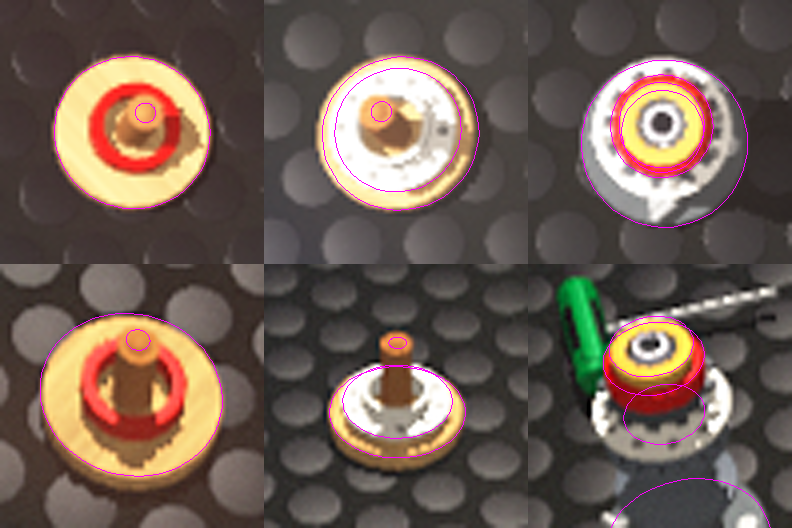

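```bash
cat >> h.py <<'E'
def go(p,prt=True):
    s=status.read_state(); r=R.from_quat(s["ee_rot"]); d=np.asarray(p,float)-s["position"]
    print("t",round(s["clock"],2),"pos",s["position"].round(1),"F",s["contact_force"].round(1),"w",round(s["gripper_width"],1),"tool shift",r.inv().apply(d).round(1)); return r
E
python3 - <<'E'
from h import *
r=go((439.4,7.2,200)); print(r.as_matrix().round(4))
E
```

```text
t 0.4 pos [240.3 576.8 231.2] F [-0.5 -0.1 -0.6] w 85.3 tool shift [ 31.3 402.9 449.2]
[[-1.000e-04  9.231e-01 -3.846e-01]
 [-3.000e-04 -3.846e-01 -9.231e-01]
 [-1.000e+00 -0.000e+00  3.000e-04]]
```

Call:
apply_moves --targets "0 35 39 0 0;0 70 78 0 0;0 95 106 0 0;0 120 134 0 0;0 145 162 0 0;0 170 190 0 0;0 200 222 0 0;0 227 254 0 0;0 254 284 0 0;0 281 314 0 0"

```text
clock: 1.23
position: [377.5, 181.5, 231.8]
ee_rot: [0.589, 0.393, -0.588, 0.392]
contact_force: [1.6, 0.0, 0.5]
gripper_width: 42.8
```

```bash
python3 - <<'E'
from h import *
go((439.4,7.2,200))
E
```

```text
t 1.23 pos [377.5 181.5 231.8] F [1.6 0.  0.5] w 42.8 tool shift [ 31.7 124.1 137.3]
```

Call:
apply_moves --targets "0 28 31 0 0;0 56 62 0 0;0 82 91 0 0;0 105 116 0 0;0 122 135 0 0;0 122 135 0 0;0 122 135 0 0"

```text
clock: 1.82
position: [438.2, 10.8, 231.3]
ee_rot: [0.589, 0.391, -0.589, 0.391]
contact_force: [-1.0, 0.2, 0.0]
gripper_width: 42.8
```

```bash
python3 - <<'E'
from h import *
go((439.4,7.2,200))
t=get_image("top");s=get_image("side")
a=crop("",t,(311,300),66,6);b=crop("",s,(250,210),66,6)
cv2.imwrite("pics/c3.png",cv2.resize(np.hstack([a,b]),(800,400)))
E
```

```text
t 1.82 pos [438.2  10.8 231.3] F [-1.   0.2  0. ] w 42.8 tool shift [31.3  2.5  2.8]
```

View pics/c3.png

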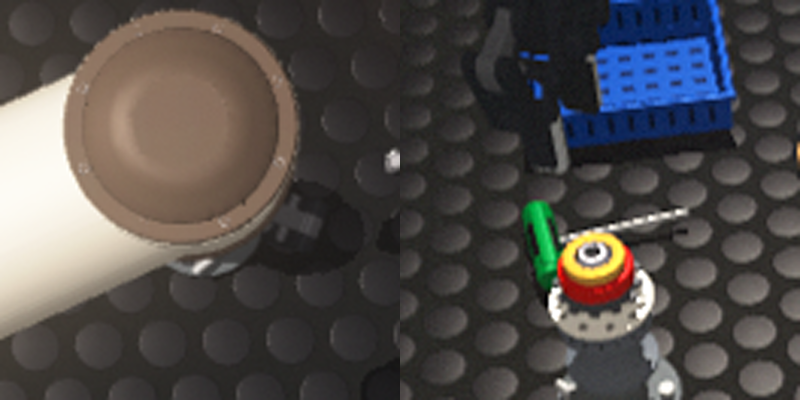

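Call:
apply_moves --targets "30 0 0 0 0;55 0 0 0 0;72 0 0 0 0;78 0 0 0 0;78 0 0 0 0;78 0 0 0 0;78 0 0 0 0"

```text
clock: 2.5
position: [439.1, 12.7, 154.6]
ee_rot: [0.589, 0.392, -0.587, 0.393]
contact_force: [-0.3, -0.4, 0.6]
gripper_width: 42.9
```

```bash
python3 - <<'E'
from h import *
go((439.4,7.2,140))
s=get_image("side")
b=crop("",s,(250,220),40,7)
cv2.imwrite("pics/c4.png",b)
E
```

```text
t 2.5 pos [439.1  12.7 154.6] F [-0.3 -0.4  0.6] w 42.9 tool shift [14.6  2.4  5. ]
```

View pics/c4.png

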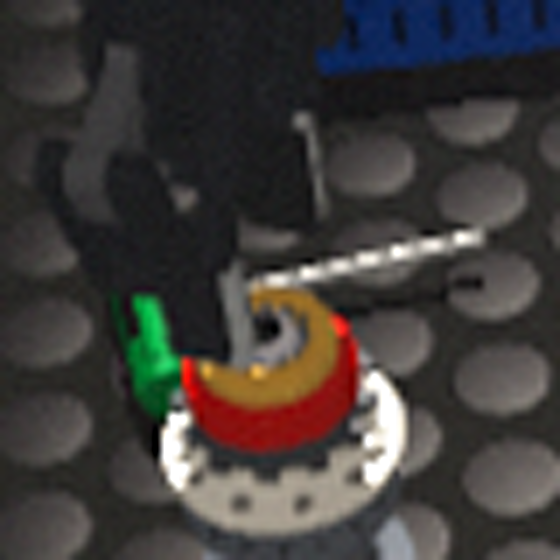

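Call:
apply_moves --targets "0 2 5 0 0;0 2 5 0 0;0 2 5 0 0;0 2 5 0 0"

```text
clock: 2.88
position: [438.1, 6.4, 153.6]
ee_rot: [0.589, 0.392, -0.588, 0.392]
contact_force: [-0.9, 0.3, 0.7]
gripper_width: 42.7
```

```bash
python3 - <<'E'
from h import *
go((439.4,7.2,140))
s=get_image("side")
b=crop("",s,(250,220),40,7)
cv2.imwrite("pics/c5.png",b)
go((439.4,7.2,140))
E
```

```text
t 2.88 pos [438.1   6.4 153.6] F [-0.9  0.3  0.7] w 42.7 tool shift [13.6  0.9 -1.2]
t 2.93 pos [438.1   6.4 153.5] F [0.1 0.5 0.1] w 42.6 tool shift [13.5  0.9 -1.2]
```

View pics/c5.png

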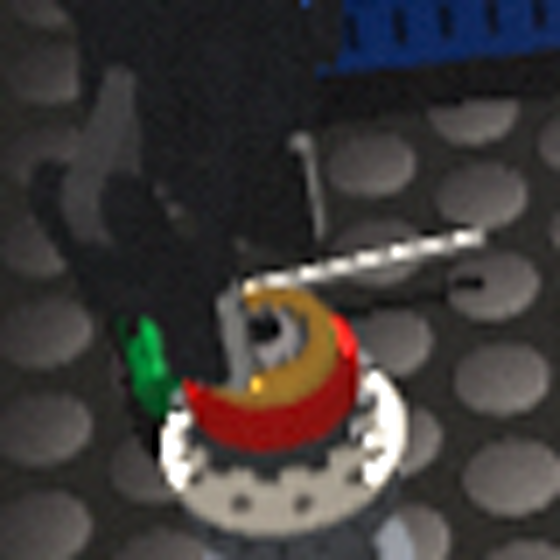

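Call:
apply_moves --targets "4 1 -1 0 0;7 1 -1 0 0;9 1 -1 0 0;11 1 -1 0 0;12 1 -1 0 0;13 1 -1 0 0;13 1 -1 0 0"

```text
clock: 3.52
position: [439.2, 7.0, 140.1]
ee_rot: [-0.588, -0.392, 0.589, -0.392]
contact_force: [0.1, -0.9, 0.2]
gripper_width: 42.9
```

Call:
apply_moves --targets "0.5 0 0 0 0;1 0 0 0 0;1.5 0 0 0 0;2 0 0 0 0;2 0 0 0 0"

```text
clock: 3.93
position: [439.3, 7.1, 138.3]
ee_rot: [-0.588, -0.392, 0.588, -0.392]
contact_force: [0.1, -0.4, -0.0]
gripper_width: 42.6
```

Call:
apply_moves --targets "0.5 0 0 0 0;1 0 0 0 0;1.5 0 0 0 0;2 0 0 0 0;2 0 0 0 0"

```text
clock: 4.35
position: [439.2, 7.0, 136.2]
ee_rot: [-0.588, -0.392, 0.588, -0.392]
contact_force: [0.4, 0.3, -0.4]
gripper_width: 42.9
```

```bash
python3 - <<'E'
from h import *
s=get_image("side")
b=crop("",s,(250,220),40,7)
cv2.imwrite("pics/c6.png",b)
go((439.4,7.2,140))
E
```

```text
t 4.4 pos [439.3   7.  136.2] F [-0.3  0.7  0.3] w 42.8 tool shift [-3.8  0.  -0.2]
```

View pics/c6.png

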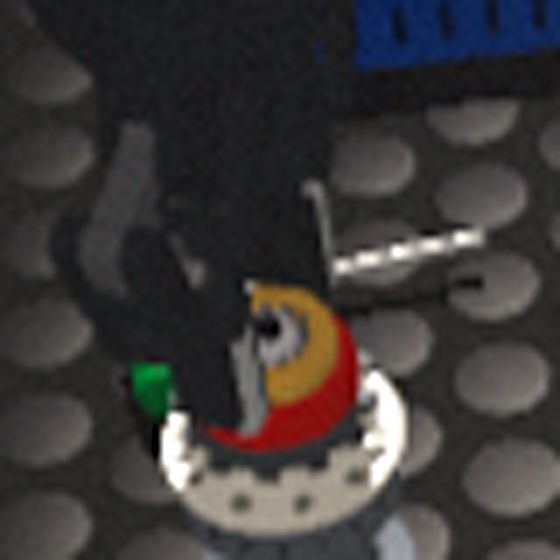

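Call:
apply_moves --targets "0.5 0 0 0 0;1 0 0 0 0;1.5 0 0 0 0;1.5 0 0 0 0"

```text
clock: 4.73
position: [439.2, 7.0, 134.7]
ee_rot: [-0.588, -0.392, 0.588, -0.392]
contact_force: [-0.5, 0.7, 0.4]
gripper_width: 42.8
```

Call:
apply_moves --targets "0.5 0 0 0 0;1 0 0 0 0;1 0 0 0 0;1 0 0 0 0"

```text
clock: 5.07
position: [439.5, 7.1, 134.0]
ee_rot: [0.588, 0.392, -0.588, 0.392]
contact_force: [-0.4, 0.3, 2.5]
gripper_width: 42.7
```

Call:
apply_moves --targets "0.5 0 0 0 0;0.5 0 0 0 0;0.5 0 0 0 0"

```text
clock: 5.32
position: [439.6, 7.1, 133.7]
ee_rot: [0.589, 0.392, -0.588, 0.392]
contact_force: [-1.3, -0.3, 3.5]
gripper_width: 42.8
```

Call:
apply_moves --targets "-2.2 0 0 0 0;-2.2 0 0 0 0;-2.2 0 0 0 0.3;-2.2 0 0 0 0.3;-2.2 0 0 0 0.3;-2.2 0 0 0 0.3;-2.2 0 0 0 0.3"

```text
clock: 5.9
position: [439.4, 7.0, 135.7]
ee_rot: [0.588, 0.392, -0.588, 0.392]
contact_force: [-0.5, -0.3, 2.9]
gripper_width: 35.0
```

```bash
python3 - <<'E'
from h import *
s=get_image("side")
b=crop("",s,(250,220),40,7)
cv2.imwrite("pics/c7.png",b)
go((439.4,7.2,140))
E
```

```text
t 5.95 pos [439.4   7.  135.7] F [-0.4 -0.4  4.7] w 34.6 tool shift [-4.3 -0.1 -0.1]
```

View pics/c7.png

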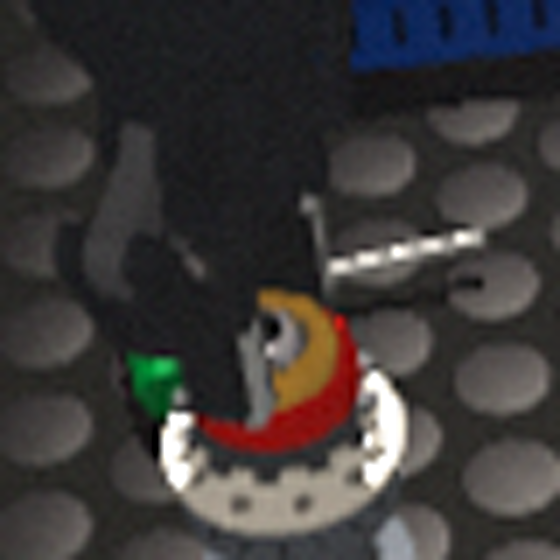

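```bash
python3 - <<'E'
from h import *
s=get_image("side")
for z in (134,136,138,140,144,147):print(z,((proj(s,(456.3,19,z))-[210,180]+.5)*7).round(0),((proj(s,(442.9,-13.4,z))-[210,180]+.5)*7).round(0), ((proj(s,(439.4,7,z))-[210,180]+.5)*7).round(0))
E
```

```text
134 [333. 320.] [286. 415.] [270. 360.]
136 [332. 315.] [285. 410.] [269. 355.]
138 [331. 310.] [284. 405.] [268. 349.]
140 [330. 304.] [283. 399.] [267. 344.]
144 [329. 294.] [281. 389.] [265. 333.]
147 [327. 285.] [280. 381.] [264. 325.]
```

Call:
apply_moves --targets "-3 0 0 0 0.5;-6 0 0 0 0.5;-10 0 0 0 0.5;-15 0 0 0 0.5;-20 0 0 0 0.5;-25 0 0 0 0.5;-25 0 0 0 0.5"

```text
clock: 6.58
position: [440.1, 7.3, 161.8]
ee_rot: [0.589, 0.392, -0.587, 0.393]
contact_force: [0.2, 0.1, -0.6]
gripper_width: 34.9
```

```bash
python3 - <<'E'
from h import *
s=get_image("side")
b=crop("",s,(250,220),40,7)
cv2.imwrite("pics/c8.png",b)
go((439.4,7.2,140))
E
```

```text
t 6.63 pos [439.8   7.2 161.2] F [-0.9  0.  -1.1] w 34.7 tool shift [21.2 -0.3  0.2]
```

View pics/c8.png

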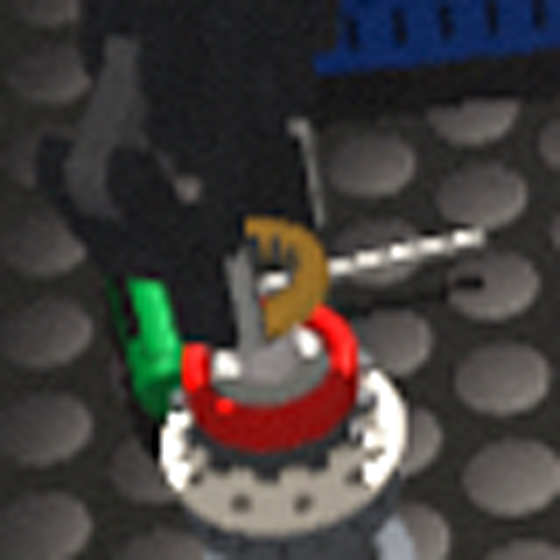

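Call:
apply_moves --targets "-25 0 0 0 0.5;-35 8 18 0 0.5;-35 20 48 0 0.5;-35 34 80 0 0.5;-35 48 113 0 0.5;-35 62 146 0 0.5;-35 76 179 0 0.5;-35 90 212 0 0.5;-35 104 244 0 0.5;-35 118 277 0 0.5"

```text
clock: 7.47
position: [441.3, -295.7, 195.3]
ee_rot: [-0.588, -0.392, 0.588, -0.392]
contact_force: [1.0, -0.3, -0.1]
gripper_width: 34.8
```

Call:
apply_moves --targets "0 10 25 0 0.5;0 18 42 0 0.5;15 21 50 0 0.5;40 21 50 0 0.5;70 21 50 0 0.5;100 21 50 0 0.5;100 21 50 0 0.5;100 21 50 0 0.5"

```text
clock: 8.13
position: [440.9, -348.0, 94.3]
ee_rot: [-0.587, -0.393, 0.589, -0.391]
contact_force: [-0.1, 0.1, 0.8]
gripper_width: 34.7
```

```bash
python3 - <<'E'
from h import *
go((442.3,-348.5,4.5))
s=get_image("side");t=get_image("top")
cv2.imwrite("pics/c9.png",np.hstack([crop("",s,(268,400),80,5)[:400,:400] if 0 else cv2.resize(s["img"][300:480,180:360,::-1],(400,400)),cv2.resize(t["img"][210:390,400:580,::-1],(400,400))]))
E
```

```text
t 8.13 pos [ 440.9 -348.    94.3] F [-0.1  0.1  0.8] w 34.7 tool shift [89.8  1.8 -0.1]
```

View pics/c9.png

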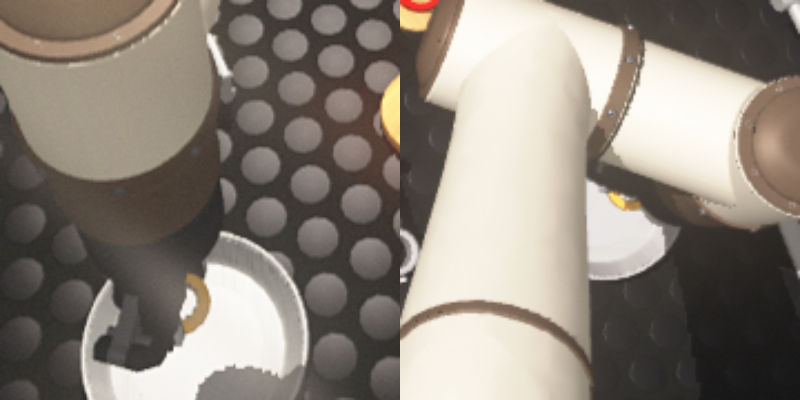

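Call:
apply_moves --targets "30 1 0 0 0.5;55 1 0 0 0.5;70 1 0 0 0.5;78 1 0 0 0.5;82 1 0 0 0.5;85 1 0 0 0.5;86 1 0 0 0.5;87 1 0 0 0.5;87 1 0 0 0.5;87 1 0 0 0.5"

```text
clock: 9.07
position: [443.2, -348.8, 9.2]
ee_rot: [0.589, 0.392, -0.588, 0.393]
contact_force: [-1.2, 0.1, -0.9]
gripper_width: 34.9
```

Call:
apply_moves --targets "0.5 0 0 0 0.5;1 0 0 0 0.5;1.5 0 0 0 0.5;2 0 0 0 0.5;2 0 0 0 0.5"

```text
clock: 9.48
position: [442.7, -348.6, 6.4]
ee_rot: [-0.588, -0.392, 0.588, -0.392]
contact_force: [-1.2, -0.2, -0.5]
gripper_width: 34.5
```

Call:
apply_moves --targets "0.5 0 0 0 0.5;1 0 0 0 0.5;1.5 0 0 0 0.5;1.5 0 0 0 0.5;1.5 0 0 0 0.5"

```text
clock: 9.9
position: [442.8, -348.6, 4.9]
ee_rot: [-0.588, -0.392, 0.588, -0.392]
contact_force: [1.0, 0.6, 0.2]
gripper_width: 34.9
```

Call:
apply_moves --targets "0.6 0 0 0 0.5;0.6 0 0 0 0.5;0.6 0 0 0 0.2;0.6 0 0 0 0.1;0.6 0 0 0 0;0.6 0 0 0 -0.1;0.6 0 0 0 -0.2;0.6 0 0 0 -0.2;0.6 0 0 0 -0.2;0.6 0 0 0 -0.2"

```text
clock: 10.73
position: [442.8, -348.6, 4.4]
ee_rot: [0.588, 0.392, -0.588, 0.392]
contact_force: [-0.7, 0.3, 0.1]
gripper_width: 51.1
```

Call:
apply_moves --targets "-5 0 0 0 -0.2;-15 0 0 0 -0.2;-40 0 0 0 -0.2;-75 0 0 0 -0.2;-110 0 0 0 -0.2;-145 0 0 0 -0.2;-180 0 0 0 -0.2;-190 0 0 0 -0.2;-190 -20 -47 0 -0.2;-190 -34 -80 0 -0.2"

```text
clock: 11.57
position: [442.4, -265.7, 196.1]
ee_rot: [0.59, 0.39, -0.588, 0.392]
contact_force: [0.7, 0.4, 0.6]
gripper_width: 51.4
```

Call:
apply_moves --targets "0 -14 -33 0 -0.2;0 -28 -66 0 -0.2;0 -42 -99 0 -0.2;0 -56 -131 0 -0.2;0 -70 -164 0 -0.2;0 -84 -197 0 -0.2;0 -98 -230 0 -0.2;0 -105 -247 0 -0.2;0 -105 -247 0 -0.2;0 -105 -247 0 -0.2"

```text
clock: 12.4
position: [440.2, 3.9, 195.0]
ee_rot: [0.588, 0.393, -0.588, 0.393]
contact_force: [-0.7, 0.1, 0.0]
gripper_width: 50.9
```

```bash
python3 - <<'E'
from h import *
go((439.4,7.2,150))
s=get_image("side");t=get_image("top")
a=cv2.resize(t["img"][240:360,430:550,::-1],(400,400)); b=cv2.resize(s["img"][180:260,210:290,::-1],(400,400))
cv2.imwrite("pics/d1.png",np.hstack([a,b]))
try:
  e,_=blob(t,(15,80,60),(35,255,255),(490,298),35); print(e,plane(t,e[0],12).round(1))
except Exception as x: print(x)
E
```

```text
t 12.4 pos [440.2   3.9 195. ] F [-0.7  0.1  0. ] w 50.9 tool shift [45.  -2.  -2.8]
((488.9976806640625, 297.4661560058594), (18.074941635131836, 19.381086349487305), 122.08697509765625) [ 442.5 -348.5   12. ]
```

View pics/d1.png

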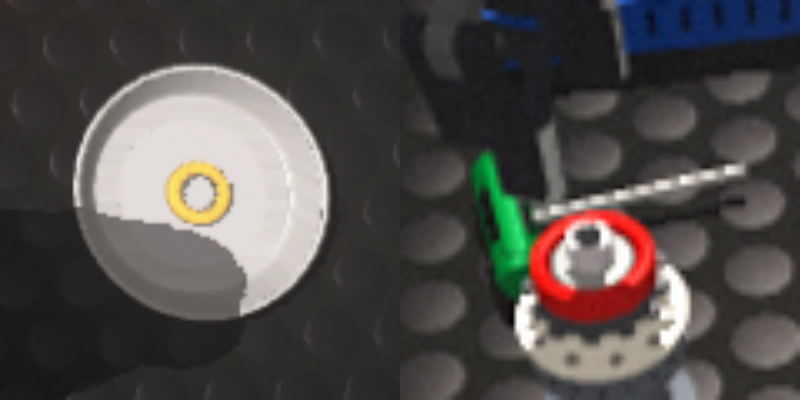

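Call:
apply_moves --targets "15 -2 -3 0 -0.2;30 -2 -3 0 -0.2;36 -2 -3 0 -0.2;36 -2 -3 0 -0.2;36 -2 -3 0 -0.2;36 -2 -3 0 -0.2"

```text
clock: 13.0
position: [440.2, 6.3, 159.1]
ee_rot: [0.589, 0.392, -0.588, 0.392]
contact_force: [0.2, 0.0, -0.2]
gripper_width: 50.7
```

```bash
python3 - <<'E'
from h import *
go((439.4,7.2,125))
s=get_image("side")
b=cv2.resize(s["img"][180:260,210:290,::-1],(560,560))
cv2.imwrite("pics/d2.png",b)
E
```

```text
t 13.0 pos [440.2   6.3 159.1] F [ 0.2  0.  -0.2] w 50.7 tool shift [34.1 -1.1 -0.5]
```

View pics/d2.png

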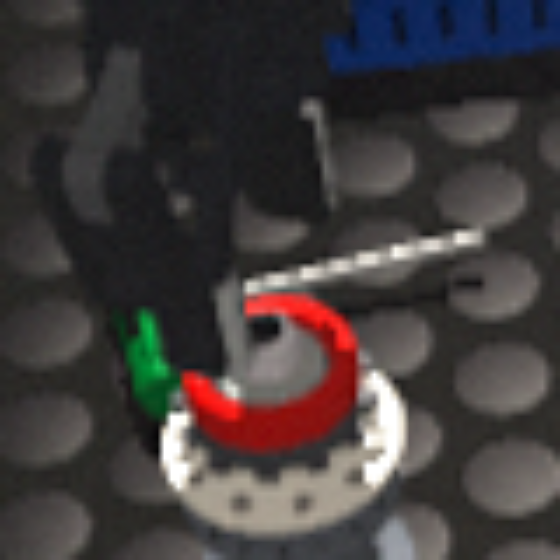

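Call:
apply_moves --targets "8 -1 0 0 -0.3;14 -1 0 0 -0.3;18 -1 0 0 -0.3;21 -1 0 0 -0.3;21 -1 0 0 -0.3;21 -1 0 0 -0.3"

```text
clock: 13.55
position: [438.6, 7.0, 137.2]
ee_rot: [-0.588, -0.392, 0.589, -0.392]
contact_force: [0.8, 0.3, 0.8]
gripper_width: 55.5
```

```bash
python3 - <<'E'
from h import *
go((439.4,7.2,125))
E
```

```text
t 13.55 pos [438.6   7.  137.2] F [0.8 0.3 0.8] w 55.5 tool shift [12.2  0.7 -0.5]
```

Call:
apply_moves --targets "1 0 0 0 -0.3;2 0 0 0 -0.3;3 0 0 0 -0.3;4 0 0 0 -0.3;5 0 0 0 -0.3;5 0 0 0 -0.3"

```text
clock: 14.05
position: [438.5, 7.0, 132.2]
ee_rot: [-0.588, -0.392, 0.588, -0.392]
contact_force: [0.8, -0.4, 0.2]
gripper_width: 55.3
```

Call:
apply_moves --targets "1 0 0 0 -0.3;2 0 0 0 -0.3;3 0 0 0 -0.3;4 0 0 0 -0.3;5 0 0 0 -0.3;6 0 0 0 -0.3;7 0 0 0 -0.3;7 0 0 0 -0.3"

```text
clock: 14.72
position: [438.5, 6.9, 125.2]
ee_rot: [-0.588, -0.392, 0.589, -0.392]
contact_force: [0.4, -0.5, -0.5]
gripper_width: 55.4
```

Call:
apply_moves --targets "0.5 0 0 0 0;0.5 0 0 0 0.1;0.5 0 0 0 0.3;0.5 0 0 0 0.3;0.5 0 0 0 0.3;0.5 0 0 0 0.3;0.5 0 0 0 0.3"

```text
clock: 15.3
position: [439.0, 7.0, 125.4]
ee_rot: [0.589, 0.392, -0.588, 0.392]
contact_force: [-1.0, -1.0, 5.1]
gripper_width: 43.4
```

Call:
apply_moves --targets "-2 0 0 0 0.3;-5 0 0 0 0.3;-10 0 0 0 0.3;-15 0 0 0 0.3;-20 0 0 0 0.3;-25 0 0 0 0.3;-25 0 0 0 0.3"

```text
clock: 15.88
position: [439.4, 7.2, 151.2]
ee_rot: [0.589, 0.392, -0.587, 0.393]
contact_force: [0.0, -0.4, 0.3]
gripper_width: 43.4
```

```bash
python3 - <<'E'
from h import *
go((439.4,7.2,125))
s=get_image("side")
b=cv2.resize(s["img"][180:260,210:290,::-1],(560,560))
cv2.imwrite("pics/d3.png",b)
E
```

```text
t 15.88 pos [439.4   7.2 151.2] F [ 0.  -0.4  0.3] w 43.4 tool shift [26.2 -0.   0.1]
```

View pics/d3.png

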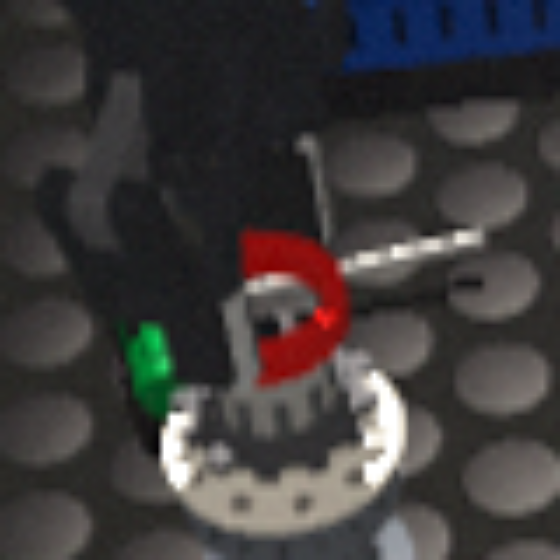

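Call:
apply_moves --targets "-20 0 0 0 0.3;-38 10 4 0 0.3;-38 36 15 0 0.3;-38 66 28 0 0.3;-38 96 41 0 0.3;-38 126 54 0 0.3;-38 156 66 0 0.3;-38 186 79 0 0.3;-38 216 92 0 0.3;-38 240 102 0 0.3"

```text
clock: 16.77
position: [622.0, -181.3, 187.0]
ee_rot: [-0.588, -0.392, 0.589, -0.392]
contact_force: [0.3, 0.9, 0.6]
gripper_width: 43.4
```

Call:
apply_moves --targets "0 14 5 0 0.3;0 20 8 0 0.3;0 20 8 0 0.3;20 20 8 0 0.3;50 20 8 0 0.3;80 20 8 0 0.3;90 20 8 0 0.3;90 20 8 0 0.3;90 20 8 0 0.3;90 20 8 0 0.3"

```text
clock: 17.6
position: [637.7, -194.4, 100.4]
ee_rot: [0.589, 0.392, -0.587, 0.394]
contact_force: [0.0, -0.6, 0.3]
gripper_width: 43.1
```

```bash
python3 - <<'E'
from h import *
s=get_image("side");t=get_image("top")
go((637.2,-195,60))
a=cv2.resize(t["img"][145:265,350:470,::-1],(400,400)); b=cv2.resize(s["img"][290:390,324:424,::-1],(400,400))
cv2.imwrite("pics/d4.png",np.hstack([a,b]))
E
```

```text
t 17.7 pos [ 637.6 -194.5  100.4] F [-0.8  0.1 -0.9] w 43.2 tool shift [40.4 -0.4  0.6]
```

View pics/d4.png

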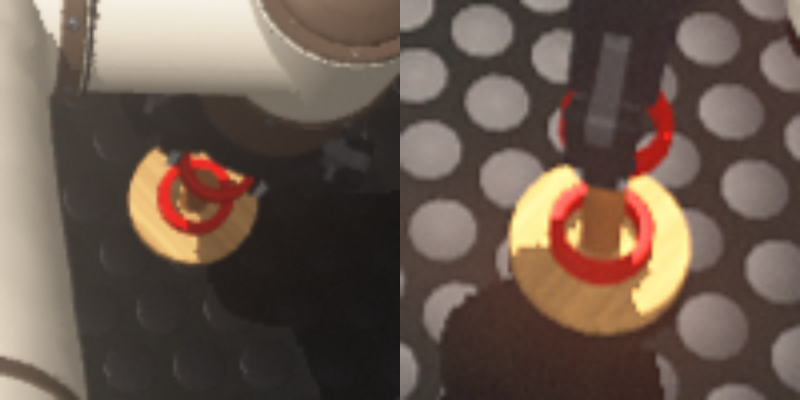

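Call:
apply_moves --targets "15 0 0.5 0 0.3;28 0 0.5 0 0.3;36 0 0.5 0 0.3;40 0 0.5 0 0.3;42 0 0.5 0 0.3;44 0 0.5 0 0.3;46 0 0.5 0 0.3;48 0 0.5 0 0.3;50 0 0.5 0 0.3;50 0 0.5 0 0.3"

```text
clock: 18.53
position: [636.0, -195.0, 47.7]
ee_rot: [-0.588, -0.392, 0.588, -0.392]
contact_force: [0.0, 0.5, 0.7]
gripper_width: 43.2
```

Call:
apply_moves --targets "3 0 0 0 0.3;6 0 0 0 0.3;9 0 0 0 0.3;12 0 0 0 0.3;15 0 0 0 0.3;17 0 0 0 0.3;18 0 0 0 0.3;19 0 0 0 0.3;20 0 0 0 0.3;20 0 0 0 0.3"

```text
clock: 19.37
position: [636.1, -195.0, 27.8]
ee_rot: [-0.588, -0.392, 0.588, -0.392]
contact_force: [-0.1, -0.8, 0.4]
gripper_width: 43.3
```

```bash
python3 - <<'E'
from h import *
s=get_image("side");t=get_image("top")
go((637.2,-195,25.4))
a=cv2.resize(t["img"][145:265,350:470,::-1],(400,400)); b=cv2.resize(s["img"][300:400,324:424,::-1],(400,400))
cv2.imwrite("pics/d5.png",np.hstack([a,b]))
E
```

```text
t 19.47 pos [ 636.3 -195.    28. ] F [ 0.2 -0.  -1.1] w 43.4 tool shift [ 2.6  0.9 -0.4]
```

View pics/d5.png

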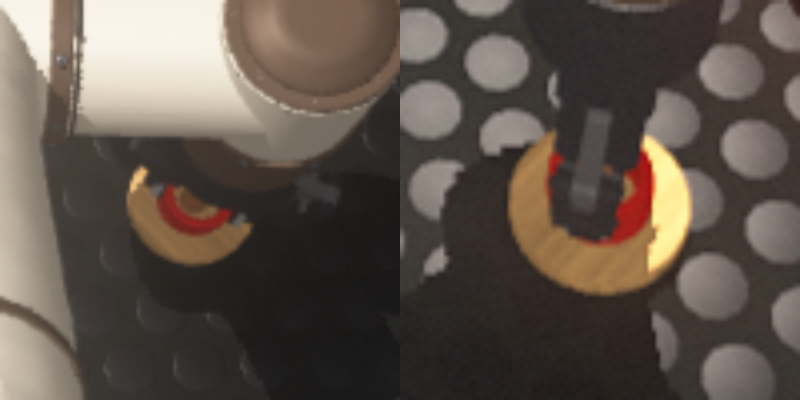

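Over the peg with little contact. Lower the last 2 mm, then release.

Call:
apply_moves --targets "0.5 1 0 0 0.3;1 1 0 0 0.3;1.5 1 0 0 0.3;2 1 0 0 0.3;2 1 0 0 0.3;2 1 0 0 0.3"

```text
clock: 19.97
position: [637.1, -195.4, 26.1]
ee_rot: [0.588, 0.392, -0.588, 0.392]
contact_force: [-1.2, -0.2, 1.0]
gripper_width: 43.3
```

Call:
apply_moves --targets "0 0 0 0 0;0 0 0 0 -0.1;0 0 0 0 -0.2;0 0 0 0 -0.3;0 0 0 0 -0.4;0 0 0 0 -0.4;0 0 0 0 -0.4;0 0 0 0 -0.4"

```text
clock: 20.63
position: [637.1, -195.4, 25.9]
ee_rot: [0.588, 0.392, -0.588, 0.392]
contact_force: [0.5, -0.0, 0.2]
gripper_width: 59.9
```

Call:
apply_moves --targets "-5 0 0 0 -0.4;-20 0 0 0 -0.4;-50 0 0 0 -0.4;-85 0 0 0 -0.4;-120 0 0 0 -0.4;-150 0 0 0 -0.4;-165 -10 -4 0 -0.4;-165 -40 -17 0 -0.4;-165 -70 -30 0 -0.4;-165 -100 -42 0 -0.4"

```text
clock: 21.47
position: [560.0, -117.5, 191.5]
ee_rot: [0.589, 0.392, -0.588, 0.392]
contact_force: [-0.2, 1.2, 0.2]
gripper_width: 59.5
```

Call:
apply_moves --targets "0 -30 -13 0 -0.4;0 -60 -26 0 -0.4;0 -90 -39 0 -0.4;0 -120 -52 0 -0.4;0 -145 -62 0 -0.4;0 -160 -69 0 -0.4;0 -160 -69 0 -0.4;0 -160 -69 0 -0.4"

```text
clock: 22.13
position: [439.7, 7.6, 191.8]
ee_rot: [0.589, 0.393, -0.587, 0.393]
contact_force: [-0.1, 0.1, 0.1]
gripper_width: 59.6
```

```bash
python3 - <<'E'
from h import *
s=get_image("side");t=get_image("top")
go((439.4,7.2,115))
a=cv2.resize(t["img"][165:245,370:450,::-1],(400,400)); b=cv2.resize(s["img"][310:390,334:414,::-1],(400,400))
cv2.imwrite("pics/d6.png",np.hstack([a,b]))
E
```

```text
t 22.23 pos [440.5   6.9 191.4] F [ 0.6 -0.5  0. ] w 60.0 tool shift [76.4 -1.2  0.2]
```

View pics/d6.png

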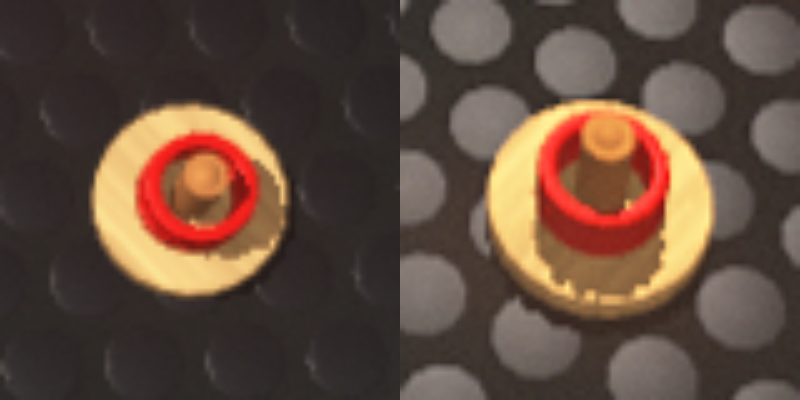

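Call:
apply_moves --targets "20 -1 0 0 -0.5;36 -1 0 0 -0.5;45 -1 0 0 -0.5;50 -1 0 0 -0.5;53 -1 0 0 -0.5;56 -1 0 0 -0.5;59 -1 0 0 -0.5;62 -1 0 0 -0.5;65 -1 0 0 -0.5;65 -1 0 0 -0.5"

```text
clock: 23.07
position: [438.6, 7.4, 125.6]
ee_rot: [-0.588, -0.392, 0.589, -0.392]
contact_force: [-1.0, -0.5, 0.6]
gripper_width: 64.4
```

```bash
python3 - <<'E'
from h import *
go((439.4,7.2,110.7))
s=get_image("side")
b=cv2.resize(s["img"][190:270,210:290,::-1],(560,560))
cv2.imwrite("pics/d7.png",b)
E
```

```text
t 23.07 pos [438.6   7.4 125.6] F [-1.  -0.5  0.6] w 64.4 tool shift [14.9  0.8 -0.1]
```

View pics/d7.png

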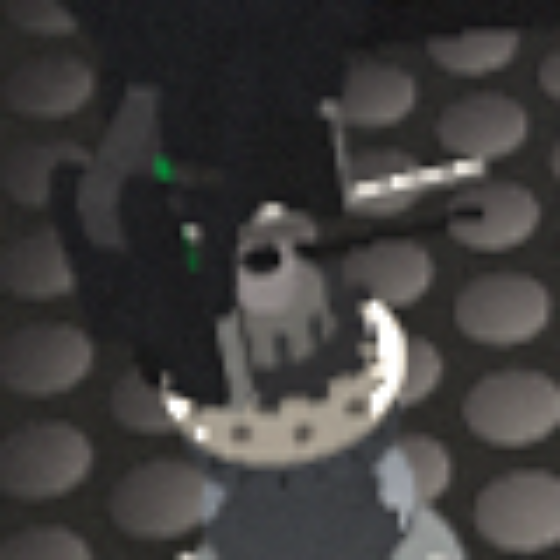

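Call:
apply_moves --targets "2 1 0 0 -0.5;4 1 0 0 -0.5;6 1 0 0 -0.5;8 1 0 0 -0.5;10 1 0 0 -0.5;12 1 0 0 -0.5;13 1 0 0 -0.5;14 1 0 0 -0.5;14.5 1 0 0 -0.5;14.5 1 0 0 -0.5"

```text
clock: 23.95
position: [439.7, 7.1, 111.3]
ee_rot: [-0.588, -0.392, 0.588, -0.392]
contact_force: [-0.3, -0.5, -1.0]
gripper_width: 64.1
```

Call:
apply_moves --targets "0 0 0 0 -0.3;0 0 0 0 -0.1;0 0 0 0 0.1;0 0 0 0 0.1;0 0 0 0 0.1;0 0 0 0 0.1;0 0 0 0 0.1;0 0 0 0 0.1"

```text
clock: 24.62
position: [440.1, 7.1, 112.3]
ee_rot: [0.589, 0.392, -0.588, 0.393]
contact_force: [-1.7, 0.3, 5.9]
gripper_width: 49.7
```

```bash
python3 - <<'E'
from h import *
go((439.4,7.2,110.7))
s=get_image("side")
b=cv2.resize(s["img"][190:270,210:290,::-1],(560,560))
cv2.imwrite("pics/d8.png",b)
E
```

```text
t 24.62 pos [440.1   7.1 112.3] F [-1.7  0.3  5.9] w 49.7 tool shift [ 1.6 -0.7  0.2]
```

View pics/d8.png

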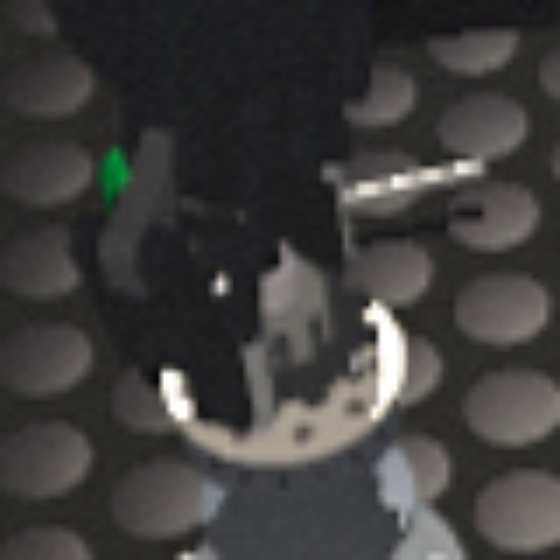

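Call:
apply_moves --targets "-2 0 0 0 0.2;-5 0 0 0 0.2;-10 0 0 0 0.2;-15 0 0 0 0.2;-22 0 0 0 0.2;-30 0 0 0 0.2;-38 0 0 0 0.2;-38 0 0 0 0.2"

```text
clock: 25.33
position: [441.1, 7.5, 151.5]
ee_rot: [0.59, 0.392, -0.587, 0.393]
contact_force: [-0.2, -0.5, -1.5]
gripper_width: 49.7
```

```bash
python3 - <<'E'
from h import *
go((455.6,340,60))
s=get_image("side")
b=cv2.resize(s["img"][180:260,210:290,::-1],(560,560))
cv2.imwrite("pics/d9.png",b)
E
```

```text
t 25.33 pos [441.1   7.5 151.5] F [-0.2 -0.5 -1.5] w 49.7 tool shift [  91.9 -114.7 -312.4]
```

View pics/d9.png

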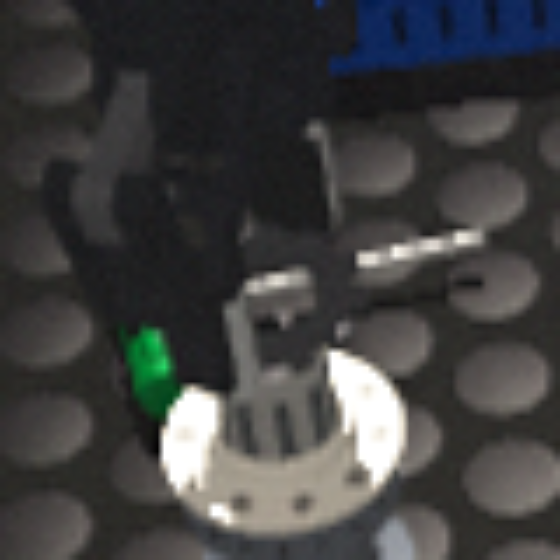

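Call:
apply_moves --targets "-20 0 0 0 0.2;-40 -5 -14 0 0.2;-40 -15 -40 0 0.2;-40 -27 -73 0 0.2;-40 -39 -106 0 0.2;-40 -51 -139 0 0.2;-40 -63 -172 0 0.2;-40 -75 -205 0 0.2;-40 -87 -238 0 0.2;-40 -99 -270 0 0.2"

```text
clock: 26.22
position: [451.8, 296.1, 189.0]
ee_rot: [-0.588, -0.392, 0.589, -0.392]
contact_force: [0.7, -0.2, -0.1]
gripper_width: 49.5
```

Call:
apply_moves --targets "0 -9 -24 0 0.2;0 -15 -40 0 0.2;0 -16 -42 0 0.2;20 -16 -42 0 0.2;50 -16 -42 0 0.2;80 -16 -42 0 0.2;100 -16 -42 0 0.2;110 -16 -42 0 0.2;110 -16 -42 0 0.2"

```text
clock: 26.97
position: [452.4, 337.4, 76.8]
ee_rot: [-0.586, -0.391, 0.591, -0.393]
contact_force: [0.1, -0.6, 0.6]
gripper_width: 49.2
```

```bash
python3 - <<'E'
from h import *
go((457,340,2.3))
s=get_image("side");t=get_image("top")
a=cv2.resize(t["img"][220:380,60:220,::-1],(400,400)); b=cv2.resize(s["img"][110:220,200:310,::-1],(400,400))
cv2.imwrite("pics/e1.png",np.hstack([a,b])); print(plane(t,(141,298.5),36))
E
```

```text
t 26.97 pos [452.4 337.4  76.8] F [ 0.1 -0.6  0.6] w 49.2 tool shift [74.5  3.3 -4.6]
[457.9897738  340.67506469  36.        ]
```

View pics/e1.png

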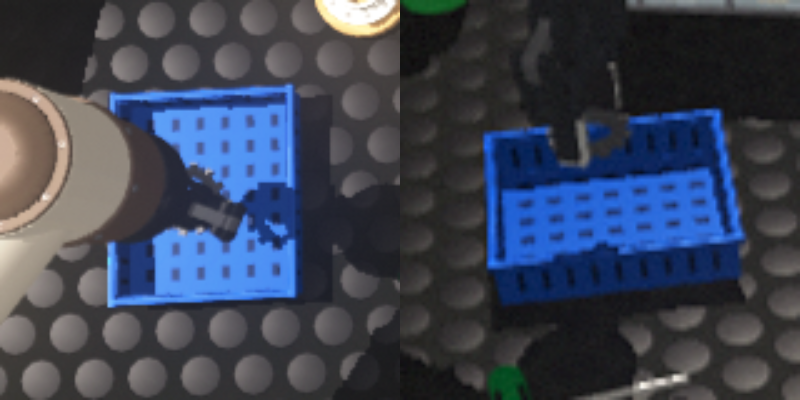

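Call:
apply_moves --targets "20 2 -4 0 0.2;38 2 -4 0 0.2;50 2 -4 0 0.2;58 2 -4 0 0.2;63 2 -4 0 0.2;66 2 -4 0 0.2;68 2 -4 0 0.2;69 2 -4 0 0.2;69 2 -4 0 0.2;69 2 -4 0 0.2"

```text
clock: 27.9
position: [457.3, 342.5, 11.0]
ee_rot: [0.589, 0.392, -0.588, 0.392]
contact_force: [0.1, 0.2, -0.9]
gripper_width: 49.6
```

```bash
python3 - <<'E'
from h import *
go((457,340,2.3))
E
```

```text
t 27.9 pos [457.3 342.5  11. ] F [ 0.1  0.2 -0.9] w 49.6 tool shift [8.7 0.7 2.4]
```

Call:
apply_moves --targets "1 0 0 0 0.2;2 0 0 0 0.2;3 0 0 0 0.2;4 0 0 0 0.2;5 0 0 0 0.2;6 0 0 0 0.2;6.5 0 0 0 0.2;6.5 0 0 0 0.2"

```text
clock: 28.57
position: [456.9, 342.2, 3.7]
ee_rot: [-0.588, -0.392, 0.588, -0.392]
contact_force: [-0.4, 0.8, -0.4]
gripper_width: 49.5
```

Call:
apply_moves --targets "0.5 0 0 0 0.2;1 0 0 0 0.2;1.5 0 0 0 0.2;1.5 0 0 0 0.2;1.5 0 0 0 0.2"

```text
clock: 28.98
position: [457.1, 342.3, 2.8]
ee_rot: [0.588, 0.392, -0.588, 0.392]
contact_force: [0.0, -0.1, 1.7]
gripper_width: 49.8
```

Touching the floor (about 1.7 N). Release.

Call:
apply_moves --targets "0 0 0 0 -0.1;0 0 0 0 -0.2;0 0 0 0 -0.3;0 0 0 0 -0.4;0 0 0 0 -0.5;0 0 0 0 -0.5;0 0 0 0 -0.5;0 0 0 0 -0.5"

```text
clock: 29.65
position: [457.0, 342.2, 2.4]
ee_rot: [-0.588, -0.392, 0.588, -0.392]
contact_force: [0.3, 0.8, 0.1]
gripper_width: 64.1
```

Call:
apply_moves --targets "-5 0 0 0 -0.5;-15 0 0 0 -0.5;-40 0 0 0 -0.5;-75 0 0 0 -0.5;-110 0 0 0 -0.5;-145 0 0 0 -0.5;-175 0 0 0 -0.5;-185 5 12 0 -0.5;-185 15 40 0 -0.6;-185 27 73 0 -0.6"

```text
clock: 30.48
position: [454.0, 264.8, 189.1]
ee_rot: [0.589, 0.393, -0.587, 0.393]
contact_force: [0.2, 0.3, -0.2]
gripper_width: 68.3
```

Call:
apply_moves --targets "0 12 33 0 -0.6;0 24 66 0 -0.6;0 36 99 0 -0.6;0 48 132 0 -0.6;0 60 164 0 -0.6;0 72 196 0 -0.6;0 80 220 0 -0.6;0 86 235 0 -0.6;0 86 235 0 -0.6;0 86 235 0 -0.6"

```text
clock: 31.32
position: [442.6, 13.7, 187.9]
ee_rot: [0.589, 0.392, -0.588, 0.392]
contact_force: [0.2, -0.2, 0.2]
gripper_width: 68.3
```

```bash
python3 - <<'E'
from h import *
s=get_image("side");t=get_image("top")
go((439.4,7.2,95))
a=cv2.resize(t["img"][220:380,60:220,::-1],(400,400)); b=cv2.resize(s["img"][110:220,200:310,::-1],(400,400))
cv2.imwrite("pics/e2.png",np.hstack([a,b]))
E
```

```text
t 31.42 pos [442.9  14.8 187.7] F [0.3 0.1 0.3] w 68.4 tool shift [92.7 -0.4  8.4]
```

View pics/e2.png

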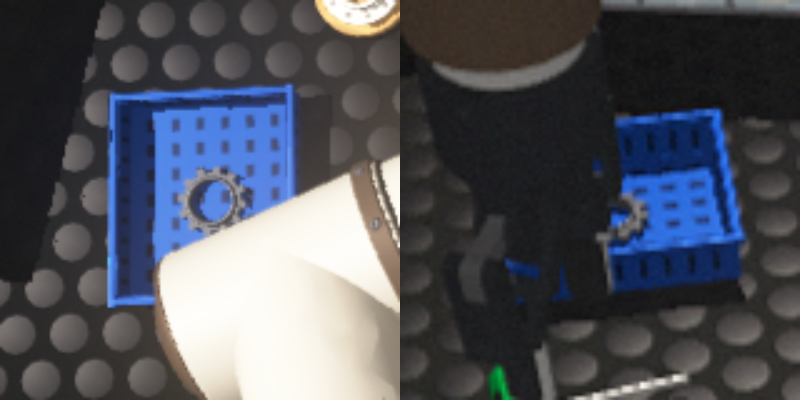

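Call:
apply_moves --targets "15 0 8 0 -0.75;30 0 8 0 -0.75;45 0 8 0 -0.75;60 0 8 0 -0.75;65 0 8 0 -0.75;65 0 8 0 -0.75;65 0 8 0 -0.75;65 0 8 0 -0.75"

```text
clock: 32.08
position: [440.6, 7.7, 123.3]
ee_rot: [0.589, 0.392, -0.588, 0.393]
contact_force: [0.5, -0.6, 0.5]
gripper_width: 74.8
```

```bash
python3 - <<'E'
from h import *
go((439.4,7.2,92))
s=get_image("side")
b=cv2.resize(s["img"][190:270,210:290,::-1],(560,560))
cv2.imwrite("pics/e3.png",b)
E
```

```text
t 32.08 pos [440.6   7.7 123.3] F [ 0.5 -0.6  0.5] w 74.8 tool shift [31.3 -0.9  0.9]
```

View pics/e3.png

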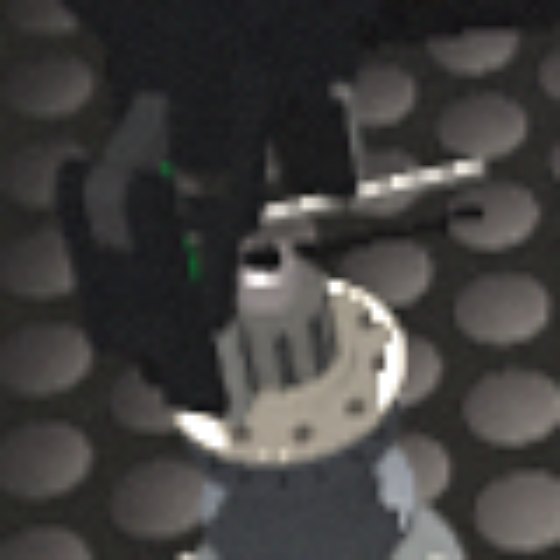

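Call:
apply_moves --targets "4 -1 0 0 -0.75;8 -1 0 0 -0.75;11 -1 0 0 -0.75;14 -1 0 0 -0.75;17 -1 0 0 -0.75;20 -1 0 0 -0.75;23 -1 0 0 -0.75;26 -1 0 0 -0.75;29 -1 0 0 -0.75;30 -1 0 0 -0.75"

```text
clock: 32.97
position: [438.6, 7.4, 91.9]
ee_rot: [-0.588, -0.392, 0.589, -0.392]
contact_force: [-0.4, -0.3, 0.0]
gripper_width: 74.6
```

Call:
apply_moves --targets "0 0 0 0 -0.75;0 0 0 0 -0.6;0 0 0 0 -0.4;0 0 0 0 -0.2;0 0 0 0 -0.2;0 0 0 0 -0.2;0 0 0 0 -0.2;0 0 0 0 -0.2"

```text
clock: 33.63
position: [439.2, 7.5, 93.6]
ee_rot: [0.589, 0.392, -0.588, 0.393]
contact_force: [-1.6, 0.2, 8.3]
gripper_width: 60.4
```

```bash
python3 - <<'E'
from h import *
go((439.4,7.2,92))
s=get_image("side")
b=cv2.resize(s["img"][190:270,210:290,::-1],(560,560))
cv2.imwrite("pics/e4.png",b)
E
```

```text
t 33.63 pos [439.2   7.5  93.6] F [-1.6  0.2  8.3] w 60.4 tool shift [1.6 0.3 0.2]
```

View pics/e4.png

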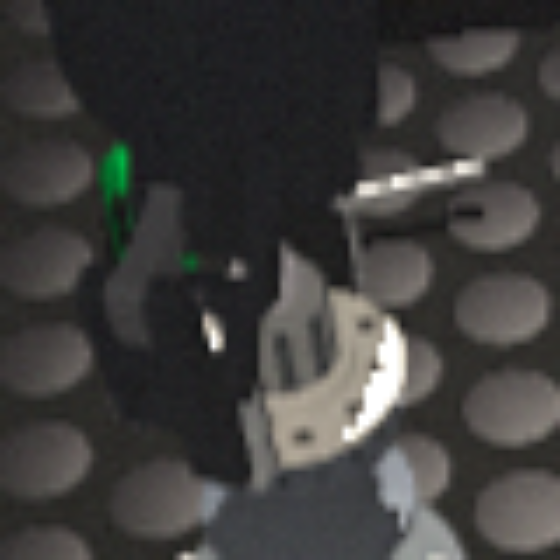

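Call:
apply_moves --targets "-2 0 0 0 -0.1;-5 0 0 0 -0.1;-10 0 0 0 -0.1;-17 0 0 0 -0.1;-25 0 0 0 -0.1;-35 0 0 0 -0.1;-45 0 0 0 -0.1;-60 0 0 0 -0.1;-75 0 0 0 -0.1;-75 0 0 0 -0.1"

```text
clock: 34.52
position: [440.9, 8.0, 170.8]
ee_rot: [0.591, 0.392, -0.586, 0.393]
contact_force: [0.6, 0.0, -0.3]
gripper_width: 59.8
```

```bash
python3 - <<'E'
from h import *
go((626.7,218.8,100))
s=get_image("side")
b=cv2.resize(s["img"][160:260,200:300,::-1],(560,560))
cv2.imwrite("pics/e5.png",b)
E
```

```text
t 34.52 pos [440.9   8.  170.8] F [ 0.6  0.  -0.3] w 59.8 tool shift [  72.5   90.2 -265.6]
```

View pics/e5.png

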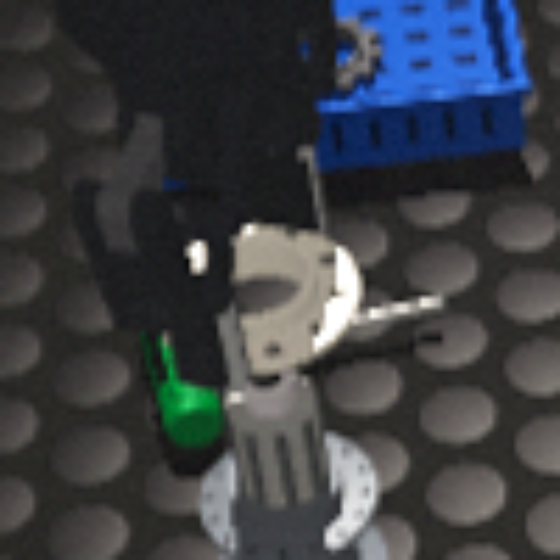

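Call:
apply_moves --targets "-15 0 0 0 -0.1;-20 4 -12 0 -0.1;-20 13 -38 0 -0.1;-20 23 -68 0 -0.1;-20 33 -98 0 -0.1;-20 43 -128 0 -0.1;-20 53 -157 0 -0.1;-20 63 -187 0 -0.1;-20 73 -216 0 -0.1;-20 82 -240 0 -0.1"

```text
clock: 35.4
position: [607.5, 199.0, 186.0]
ee_rot: [-0.588, -0.392, 0.589, -0.392]
contact_force: [0.2, 0.2, 0.6]
gripper_width: 60.4
```

Call:
apply_moves --targets "0 6 -18 0 -0.1;0 9 -26 0 -0.1;0 9 -26 0 -0.1;20 9 -26 0 -0.1;50 9 -26 0 -0.1;75 9 -26 0 -0.1;90 9 -26 0 -0.1;90 9 -26 0 -0.1;90 9 -26 0 -0.1"

```text
clock: 36.15
position: [624.3, 216.8, 97.0]
ee_rot: [-0.588, -0.392, 0.589, -0.392]
contact_force: [0.8, -0.3, 0.8]
gripper_width: 60.2
```

```bash
python3 - <<'E'
from h import *
s=get_image("side");t=get_image("top")
go((626.7,218.8,23.6))
a=cv2.resize(t["img"][155:275,145:265,::-1],(400,400)); b=cv2.resize(s["img"][130:230,282:382,::-1],(400,400))
cv2.imwrite("pics/e6.png",np.hstack([a,b]))
E
```

```text
t 36.25 pos [625.8 217.9  99.2] F [1.  0.4 0.3] w 60.2 tool shift [75.7  0.3 -1. ]
```

View pics/e6.png

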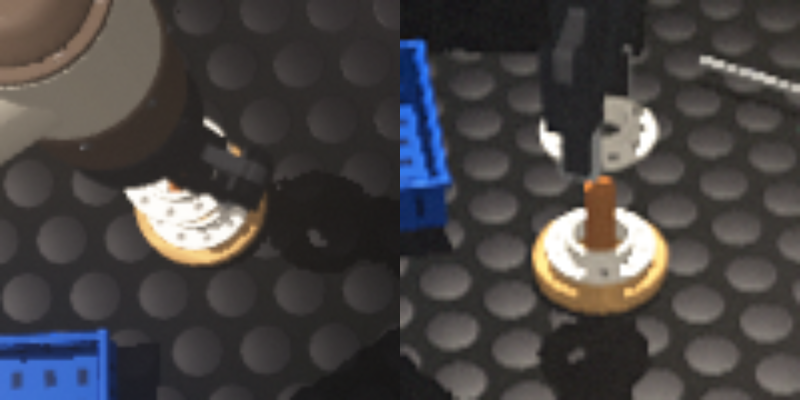

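Call:
apply_moves --targets "14 0 -1 0 -0.1;26 0 -1 0 -0.1;33 0 -1 0 -0.1;37 0 -1 0 -0.1;39 0 -1 0 -0.1;41 0 -1 0 -0.1;43 0 -1 0 -0.1;45 0 -1 0 -0.1;47 0 -1 0 -0.1;47 0 -1 0 -0.1"

```text
clock: 37.08
position: [625.4, 218.9, 50.1]
ee_rot: [-0.588, -0.392, 0.589, -0.392]
contact_force: [0.2, 0.0, -0.2]
gripper_width: 60.1
```

```bash
python3 - <<'E'
from h import *
s=get_image("side");t=get_image("top")
go((626.7,218.8,23.6))
a=cv2.resize(t["img"][155:275,145:265,::-1],(400,400)); b=cv2.resize(s["img"][140:220,292:372,::-1],(400,400))
cv2.imwrite("pics/e7.png",np.hstack([a,b]))
E
```

```text
t 37.18 pos [625.6 218.9  50.5] F [-0.3  0.   0.5] w 59.8 tool shift [26.9  1.1 -0.3]
```

View pics/e7.png

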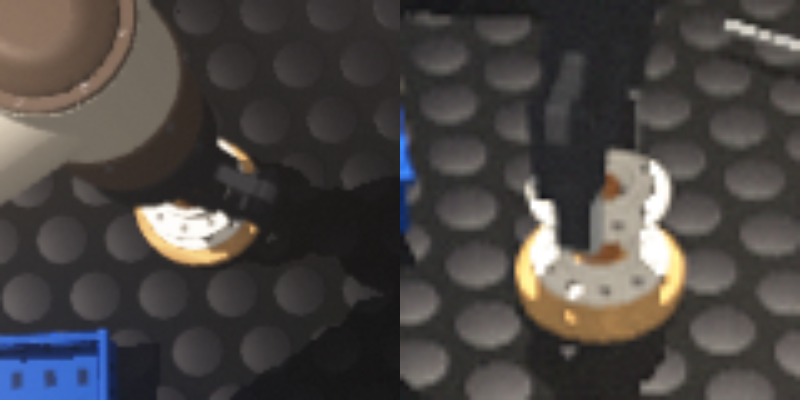

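Peg is through the hole without contact. Continue down.

Call:
apply_moves --targets "3 1 0 0 -0.1;6 1 0 0 -0.1;9 1 0 0 -0.1;12 1 0 0 -0.1;15 1 0 0 -0.1;18 1 0 0 -0.1;20 1 0 0 -0.1;22 1 0 0 -0.1;23 1 0 0 -0.1;23 1 0 0 -0.1"

```text
clock: 38.02
position: [626.3, 218.5, 27.1]
ee_rot: [-0.588, -0.392, 0.589, -0.392]
contact_force: [-0.1, -0.2, -0.4]
gripper_width: 60.1
```

Call:
apply_moves --targets "0.5 0 0 0 -0.1;1 0 0 0 -0.1;1.5 0 0 0 -0.1;2 0 0 0 -0.1;2.5 0 0 0 -0.1;2.5 0 0 0 -0.1;2.5 0 0 0 -0.1"

```text
clock: 38.6
position: [626.4, 218.5, 24.9]
ee_rot: [-0.588, -0.392, 0.588, -0.392]
contact_force: [0.5, -0.4, -1.4]
gripper_width: 60.5
```

Call:
apply_moves --targets "0.5 0 0 0 -0.1;1 0 0 0 -0.1;1 0 0 0 -0.1;1 0 0 0 -0.1"

```text
clock: 38.93
position: [626.5, 218.6, 24.1]
ee_rot: [0.588, 0.392, -0.588, 0.392]
contact_force: [-0.5, -0.1, 0.4]
gripper_width: 59.9
```

Call:
apply_moves --targets "0 0 0 0 -0.3;0 0 0 0 -0.4;0 0 0 0 -0.5;0 0 0 0 -0.6;0 0 0 0 -0.75;0 0 0 0 -0.75;0 0 0 0 -0.75;0 0 0 0 -0.75"

```text
clock: 39.6
position: [626.5, 218.5, 23.9]
ee_rot: [-0.588, -0.392, 0.588, -0.392]
contact_force: [0.2, -0.2, -0.5]
gripper_width: 75.0
```

Call:
apply_moves --targets "-5 0 0 0 -0.75;-15 0 0 0 -0.75;-40 0 0 0 -0.75;-70 0 0 0 -0.75;-105 0 0 0 -0.75;-140 0 0 0 -0.75;-170 0 0 0 -0.75;-180 -30 0 0 -0.75;-180 -60 0 0 -0.75;-180 -95 0 0 -0.75"

```text
clock: 40.43
position: [538.9, 255.3, 206.3]
ee_rot: [0.59, 0.392, -0.587, 0.392]
contact_force: [-0.2, 0.8, -0.5]
gripper_width: 74.2
```

Call:
apply_moves --targets "0 -30 0 0 -0.75;0 -55 0 0 -0.75;0 -55 0 0 -0.75;0 -55 0 0 -0.75;0 -55 0 0 -0.75"

```text
clock: 40.85
position: [488.5, 276.4, 204.9]
ee_rot: [0.589, 0.392, -0.588, 0.392]
contact_force: [0.4, 0.0, 1.0]
gripper_width: 75.0
```

```bash
python3 - <<'E'
from h import *
s=get_image("side");t=get_image("top")
go((626.7,218.8,23.6))
cv2.imwrite("pics/f0.png",t["img"][:,:,::-1])
a=cv2.resize(t["img"][175:255,165:245,::-1],(400,400)); b=cv2.resize(s["img"][150:230,292:372,::-1],(400,400))
cv2.imwrite("pics/f1.png",np.hstack([a,b]))
E
```

```text
t 40.95 pos [488.9 276.  204.1] F [0.2 0.4 0.2] w 74.4 tool shift [180.6 149.1  -0.3]
```

View pics/f1.png

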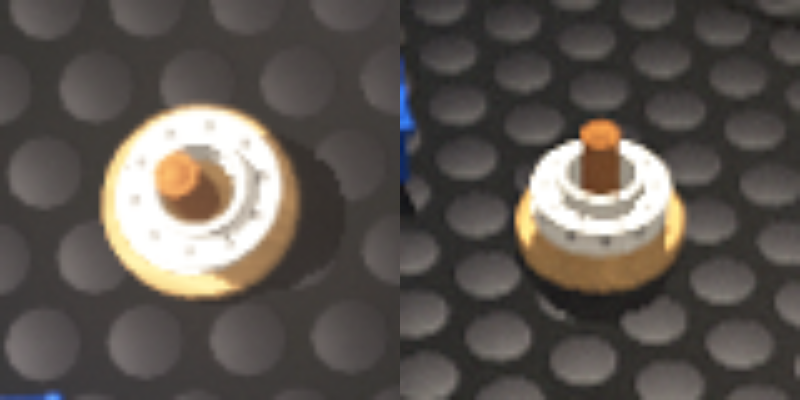

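View pics/f0.png

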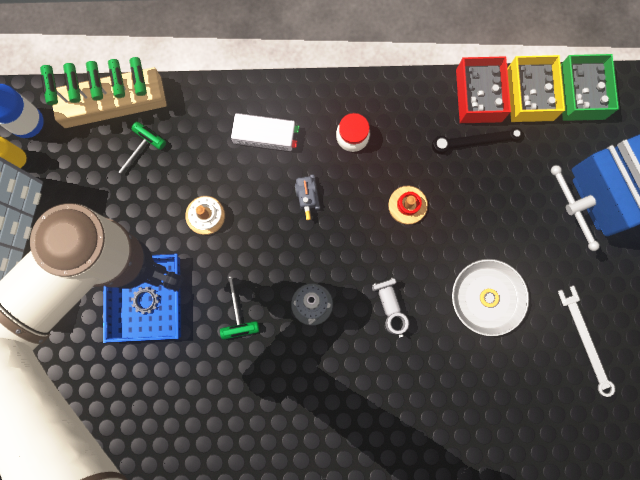

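Call:
apply_moves --targets "0 0 30 0 -0.75;0 0 60 0 -0.75;0 0 90 0 -0.75;0 0 120 0 -0.75;0 0 140 0 -0.75;0 0 140 0 -0.75;0 0 140 0 -0.75;0 0 140 0 -0.75"

```text
clock: 41.62
position: [435.2, 147.1, 204.1]
ee_rot: [0.589, 0.392, -0.588, 0.392]
contact_force: [-0.4, 1.3, -0.5]
gripper_width: 74.8
```

```bash
python3 - <<'E'
from h import *
t=get_image("top")
for nm,lo,hi,c,r,z in(("guard",(0,0,170),(180,30,255),(205,213),22,36),("spacer",(172,120,80),(8,255,255),(408,204),22,36),("lock",(15,80,60),(35,255,255),(490,298),30,12)):
    e,_=blob(t,lo,hi,c,r); print(nm,np.round(e[0]+e[1],1),plane(t,e[0],z).round(1))
print(status.read_state()["joint_vel"].round(3),status.read_state()["position"])
cv2.imwrite("pics/f2.png",t["img"][:,:,::-1])
E
```

```text
guard [204.  213.   31.   33.3] [625.7 218.1  36. ]
spacer [409.1 203.   23.   24.6] [ 635.2 -194.4   36. ]
lock [489.  297.5  18.1  19.4] [ 442.5 -348.5   12. ]
[ 0.01   0.006 -0.001 -0.    -0.003  0.001] [435.11769784 147.47713252 203.99767869]
```

View pics/f2.png

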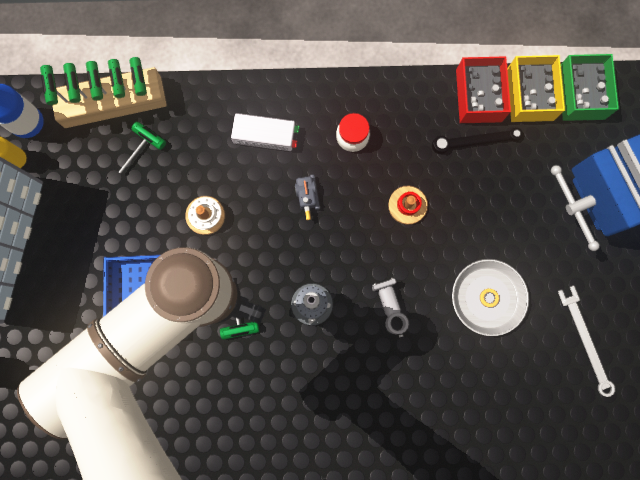

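All four parts are in place, the caliper has not moved in the image, and the arm hangs free. I'm handing the job in.

```bash
python3 -c "
from bench import job
print(job.job_done())"
```

```text
the job is handed in; nothing more can be done
None
```

I took the four parts off the hub in order, set each one down where it belongs, and handed the job in at about 42 s of the 115 s allowed. It gave no verdict.

Last checks from the top camera, which is good to about 2 mm:

| Part | Where it lies | Measured offset |
|---|---|---|
| Lockring | flat in the steel dish | under 1 mm from the dish centre |
| Red spacer | over its peg, on the other red spacer | about 2 mm from the axis |
| Cog | flat in the blue basket | near the middle by eye, seen just after release; my last picture has the arm over it |
| White guard ring | over its peg, on the other guard ring | about 1 mm from the axis |

- **Caliper:** it shows at the same pixels as at the start.
- **Arm:** it hung free at z ≈ 204 mm with no significant contact force.
- **Readings that disagreed:**
  - The gripper read 2 to 4 mm narrower than each part while holding it. I took this as give in the fingers, since every part lifted cleanly.
  - The two cameras differed by 2 to 6 mm on hub, dish and peg positions. I mostly used the top view, and the hub grasps and both peg fits went cleanly.

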